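Check a tin under the inspection lamp

TASK

Check the red-labelled tin at the food bank's inspection lamp: stand it upright wholly on the round white mark of the aluminium swing tray, then push the tray by its orange plate so that it swings round its pivot pin under the lamp, right up to its stop. Last, switch the lamp on by pressing the red push switch, which sits under the hood's front lip below the orange stripe, fully in. Leave the yellow and the green tin where they stand, and let go of everything at the end.

Things in the scene. Friction and masses are not known exactly. Their poses are not given: they have to be found in the camera images.
- lamp: Inspection lamp fixed to the table. Origin on the table under the middle of the hood's front face; x away from the robot, into the hood; y left along the hood; z up; x turned up to 12 deg from the robot's x. White hood: x 0 to 140, y -225 to 195, z 275 to 297 mm, on two 18 mm posts at x 128, y -205 and 175. Grey base plate 10 mm high: x 0 to 150, y -225 to 195.
- switch_face (a point): Centre of the red push switch's face, 38 mm wide (lamp y) by 32 mm, at lamp x 18, y 110, z 190 mm when out: 18 mm behind and 70 mm below the lip's edge. Stands 10 mm out of its grey box (80 mm wide). The face looks toward the robot and 30 degrees down, so it is pressed away and 30 degrees up (lamp x 0.866, z 0.5), with the fingertips' upper front edge.
- switch (a joint): Travel of the red switch, m: 0 out (off), 0.006 fully in (on). It slides with about 3.5 N of friction and stays where it is left (no spring).
- pivot (a point): Top of the tray at the fixed steel pivot pin, at lamp x 60, y -170, z 22 mm.
- tray (a joint): Angle of the swing tray about the pin, rad: starts between 0 and 0.35; 1.5 is the hard stop; grows clockwise seen from above. The pin-to-mark direction, counterclockwise about z from lamp x, is pi/2 + 1.5 minus this angle; so at 0 toward the robot, out of the hood; at 1.5 along lamp +y, under the hood. Friction about 0.12 N m, no spring: it stays where left.
- mark (a point): Centre of the round white mark (82 mm across, blue ring to 92 mm) on the tray's top, 150 mm from the pin, 22 mm above the table; x axis points from pin to mark, z up. The tray is an aluminium plate 110 mm wide, 8 mm thick, from 40 mm behind the pin to 210 mm beyond it, its underside 14 mm above the table.
- push_plate (a point): Middle of the outer (push) face of the orange upright plate on the tray's trailing side: 113 mm from the mark along this point's +y, square to the pin-to-mark line. The plate is 70 mm wide (along that line), 6 mm thick, from 14 to 60 mm above the table; this point is 39 mm above it. Push it along -y, toward the mark.
- tin_red: The tin to check: small steel tin with red label and red lid patch, 53 mm across, 70 mm high, 130 to 250 g; origin at the centre of its underside, z up. Starts standing on the table on the left side in one of three places, the other two tins in the others.
- tin_yellow: Bystander tin, same size, yellow label; origin at the centre of its underside.
- tin_green: Bystander tin, same size, green label; origin at the centre of its underside.
- lip_edge (a point): Front lower edge of the blue lip (6 mm thick) that hangs down along the hood's whole front, at the orange stripe above the switch: lamp x 0, y 110, z 260 mm. An upright tool fouls the lip: lean it about 45 degrees, fingers pointing forward and down under the lip.
Mind the look-alikes: they are no part of the job. Several things look just like the tin_red: the one meant starts farthest to the robot's left.

How it is judged:
On the way, in this order (a step that is already met when the one before it is completed fails the run):
1. the red tin stands released on the tray's mark while the tray is still out in front (horizontal distance between tin_red and mark below 0.022 m and z of tin_red in the frame of mark below 0.005 m and angle between tin_red's own z axis and vertical below 0.1 rad and contact force between the fingers and tin_red below 0.05 N and value of joint tray below 0.8 rad), for 0.2 s.
2. the tray is swung under the lamp to its stop with the tin standing on the mark and the switch still off (value of joint tray above 1.42 rad and horizontal distance between tin_red and mark below 0.022 m and angle between tin_red's own z axis and vertical below 0.1 rad and value of joint switch below 0.003 m), for 0.2 s.
3. the switch is pressed in (value of joint switch above 0.0045 m), for 0.1 s.
At the end, for the whole second after the job is handed in: The tray is at its stop under the lamp (joint above 1.42 of 1.5 rad), the red tin stands upright (within 0.1 rad) and still on the tray with its centre within 22 mm of the mark's centre, and the switch is in (more than 4.5 of 6 mm) (value of joint tray above 1.42 rad and value of joint switch above 0.0045 m and horizontal distance between tin_red and mark below 0.022 m and z of tin_red in the frame of mark between -0.005 and 0.005 m and angle between tin_red's own z axis and vertical below 0.1 rad and linear speed of tin_red below 0.02 m/s); the robot touches nothing.
It fails at once if the yellow tin is disturbed (distance of tin_yellow from where it was at the start of the episode above 0.02 m or angle between tin_yellow's own z axis and vertical above 0.4 rad).
It fails at once if the green tin is disturbed (distance of tin_green from where it was at the start of the episode above 0.02 m or angle between tin_green's own z axis and vertical above 0.4 rad).
It also fails if it takes over 72 s, if anything falls off the work surface, if the arm or the gripper's body presses on something with over 40 N, if the wrist force passes 120 N, or if a joint passes its speed limit or range.

ROBOT

A 6-joint arm with a two-finger parallel gripper is mounted at the origin on the work surface. World frame = base frame: x ahead of the robot, y to its left, z up, the work surface at z = 0. Lengths are in m, angles in rad, forces in N, time in s.
With the tool pointing down it reaches from about 0.375 to 0.975 m from the base axis. Payload 3.8 kg.
Tool frame: the origin (TCP) lies on the centre line of the jaws, within the pads' length; the fingertips stand 14 mm ahead of it and the grasp point (between the pads) lies 5 mm behind it (bot.finger_overhang is the distance from the TCP to the fingertips, in m); y points along the fingers, x is the direction in which the jaws open and shut, and the axes are right-handed (so a half turn about y gives the same grasp; the last joint's range is limited). The gripper opens to 85 mm and grips with 20 to 120 N. Pads are 22 mm wide; open, the fingers measure 114 mm over their backs; the gripper's body (76 mm by 85 mm) begins 54 mm behind the grasp point. The pads swing forward as they close: fully open they stand 13 mm farther back than shut.
Start: joints at [1.189, 0.264, 1.604, -0, 1.274, -0.037], TCP at [0.228, 0.635, 0.245] pointing down, gripper open.
Joint ranges: [-2.63, 2.63], [-0.94, 2.18], [0.31, 2.57], [-1.31, 4.45], [0, 2.66], [-2.55, 2.55]. Speed limits (rad/s): [2.57, 2.57, 3.14, 3.14, 3.14, 3.14].

INTERFACE

Orientations are given as a rotation vector (axis times angle).
In Python, from workcell import readout, read_camera, bot, spotter gives the robot as it stands.
- The arm moves only by the tool jog_arm, never from a script. Its argument "increments" is a list of rows, each a list of 7 numbers: the shift along the tool's x, y, z in m, then the turn, a rotation vector about the tool's x, y, z in rad, then the opening, from 0 (shut) to 1 (fully open). A call has 1 to 10 rows; each row shifts and turns the pose as measured when the row begins, along the tool's axes as they then stand; what a row does not reach is not made up. A row lasts 1/8 s, in which the tool goes at most 62.5 mm and 10.7 degrees, less where a joint would pass 70% of its speed; a pose out of reach is approached as far as the arm can. A call with a gripper value outside its range is refused whole. The fingers move at their own pace and stop on an object; "force" is the grip in N (left out, the last holds). Time passes only in rows, so rows that do not move let the fingers close. It gives the time, the measured TCP pose, the force and the opening at its end, in the units of the state.
- readout.read_state(): the state, without advancing time (a new reading comes with each control period).
- read_camera(name): name is "scene" or "top"; returns a dict with "img" (400x640x3 uint8, blue, green, red), "range_z" (400x640 float32, m along the optical axis (not along the pixel's ray), 0 where there is no reading), "fx", "fy", "cx", "cy" (pixels), "world_from_camera" (4x4, takes a point from camera to world coordinates). Camera axes: x right, y down, z forward; pixel columns grow to the right and rows downward; lengths in m; the calibration is good to about 2 mm. A picture is of the moment at which its call begins.
- bot.finish_job(): hands the job in, once; it reports no verdict.
Trained networks look in a picture, given as the dict that the camera call returned (one of the last four; its "shot" number tells which), for a name from the list of things; names that differ only in an ending like _2 or _b are one class to them, and where a whole thing is asked for, a point or a joint stands for the part that bears it (a point fixed in the world has none). Each returns a list of dicts, best first, with "p" (0 to 1); they miss things now and then, are a little off and sometimes report something else, mostly with a low value. They report only what shows in the picture. A call takes as long as a camera call. They do not tell look-alikes from the thing itself.
- spotter.masks_of(picture, thing): "mask" (400x640 bool, what is visible of it) and "location" ([column, row] in pixels, amid what is visible of it).
- spotter.spot_point(picture, thing): "location" ([column, row] in pixels: a listed point, or the origin of a listed thing).
The state is a dict: "time": time; "q": joint angles; "joint_vel": joint speeds; "joint_torque": joint torques, N m; "tool_pos": TCP position; "tcp_rot": TCP orientation; "wrist_force": force on the tool from outside, world axes, zero at the start; "torque": the same for the moment, N m; "width": opening from 0.0 (shut) to 1.0 (fully open).
Only numpy, scipy, OpenCV 4.12 (cv2) and the standard library are available. Lean on these libraries where they do the work, as an engineer would, in place of code of your own. Each camera call takes 0.05 s, during which the arm holds its last target. There are 200 camera calls.

## Working session

There is one attempt and no reset: what is moved stays moved. The work goes in short steps, Python scripts to look and compute and a tool call to move; the robot and the scene stay as the last step left them, time stands still between calls to the robot, and variables do not carry over. Pictures are saved under pics/ and viewed, about 8 in all and at most 12, crops included, and the job is handed in when it is done.

Besides the shell and the picture viewer there is one more tool, called after ">>>" by a JSON object that holds its "api" and its "payload". jog_arm: Moves the arm, as the interface text tells. Its arguments: {"type":"object","properties":{"increments":{"type":"array"},"force":{"type":"number"}},"required":["increments"]}

```bash
ls; mkdir -p pics
cat > h.py <<'E'
import numpy as np, cv2
from scipy.spatial.transform import Rotation as R
from workcell import readout, read_camera, bot, spotter
def w(c,u,v,z=None):
    d=np.array([(u-c['cx'])/c['fx'],(v-c['cy'])/c['fy'],1.0]);T=np.array(c['world_from_camera'])
    if z is None:
        return T[:3,:3]@(d*c['range_z'][int(round(v)),int(round(u))])+T[:3,3]
    r=T[:3,:3]@d; return T[:3,3]+r*(z-T[2,3])/r[2]
def cloud(c):
    T=np.array(c['world_from_camera']);v,u=np.mgrid[:400,:640];Z=c['range_z']
    P=np.stack([(u-c['cx'])/c['fx']*Z,(v-c['cy'])/c['fy']*Z,Z],-1)
    return P@T[:3,:3].T+T[:3,3]
E
python3 - <<'E'
from h import *
np.set_printoptions(precision=4,suppress=True)
for n in ['scene','top']:
    c=read_camera(n);cv2.imwrite(f'pics/{n}0.png',c['img']);P=cloud(c)
    print(n,np.array(c['world_from_camera']))
    for t in ['tin_red','tin_yellow','tin_green','lamp','tray']:
        for m in spotter.masks_of(c,t)[:3]:
            k=m['mask']&(c['range_z']>0);q=P[k]
            print(t,round(m['p'],2),m['location'],k.sum(),q.min(0) if k.any() else '',q.max(0) if k.any() else '')
    for t in ['mark','push_plate','switch_face','pivot','lip_edge','tin_red']:
        for m in spotter.spot_point(c,t)[:3]:
            u,v=m['location'];print(t,round(m['p'],2),u,v,w(c,u,v))
s=readout.read_state();print(s)
E
```

```text
pics
scene [[ 0.9878  0.1374 -0.0728  0.6112]
 [ 0.1555 -0.879   0.4508 -0.4242]
 [-0.0021 -0.4567 -0.8896  1.0702]
 [ 0.      0.      0.      1.    ]]
tin_red 0.96 [232.8, 156.2] 601 [ 0.2498  0.1939 -0.0034] [0.3155 0.2538 0.0747]
tin_red 0.88 [320.2, 161.0] 617 [ 0.4873  0.2027 -0.0066] [0.5414 0.3114 0.076 ]
tin_red 0.86 [238.8, 184.7] 599 [ 0.2881  0.1055 -0.0047] [0.3487 0.2005 0.0739]
tin_yellow 0.88 [277.7, 171.4] 579 [ 0.3913  0.158  -0.0009] [0.4439 0.213  0.0745]
tin_yellow 0.2 [303.0, 309.6] 5066 [ 0.4343 -0.2099 -0.0026] [ 0.6937 -0.0199  0.0636]
tin_green 0.75 [345.2, 118.6] 571 [ 0.5294  0.3466 -0.0053] [0.5873 0.4598 0.0747]
lamp 0.75 [375.0, 255.2] 22222 [ 0.4338 -0.2099 -0.0057] [0.8327 0.4532 0.3015]
tray 0.94 [304.9, 306.9] 5255 [ 0.43   -0.2099 -0.0059] [ 0.6937 -0.0149  0.2974]
mark 0.81 290.8 284.8 [ 0.4985 -0.0909  0.0206]
push_plate 0.75 268.6 328.9 [ 0.4706 -0.1992  0.0341]
pivot 0.93 355.8 317.6 [ 0.6523 -0.1448  0.0293]
lip_edge 0.86 370.1 148.4 [0.6301 0.1154 0.2946]
tin_red 0.98 233.7 160.3 [0.3005 0.2003 0.0448]
tin_red 0.7 296.5 138.9 [0.4444 0.2939 0.
[... 920 characters left out ...]
ivot 0.84 392.3 161.4 [ 0.6459 -0.1418  0.0269]
lip_edge 0.73 279.2 142.4 [0.636  0.1562 0.2083]
tin_red 0.91 224.5 237.1 [0.4205 0.3036 0.0688]
tin_red 0.78 289.5 277.7 [0.32   0.1305 0.0679]
tin_red 0.76 254.8 293.7 [0.278  0.2171 0.0709]
{'time': 1.2, 'q': array([ 1.1891,  0.2639,  1.604 , -0.    ,  1.2737, -0.0369]), 'joint_vel': array([-0.0003,  0.0009, -0.0012,  0.0005,  0.0007,  0.0004]), 'joint_torque': array([ -0.0003, -51.5082, -36.771 ,  -0.0002,   0.0012,  -0.    ]), 'tool_pos': array([0.2282, 0.6353, 0.2453]), 'tcp_rot': array([-1.3528, -0.9516,  0.9516]), 'wrist_force': array([ 0.8182, -0.4883,  0.1496]), 'torque': array([-0.0175,  0.0091,  0.0172]), 'width': 1.002584887264152}
```

```bash
python3 -c "
import cv2,numpy as np
a=cv2.imread('pics/scene0.png');b=cv2.imread('pics/top0.png')
cv2.imwrite('pics/both.png',np.vstack([cv2.resize(a[60:360,120:520],(600,450)),cv2.resize(b[80:330,150:550],(600,375))])[:825]);
cv2.imwrite('pics/b1.png',cv2.resize(np.hstack([a[60:360,170:500],b[50:350,170:480]]),(800,375)))"
```

```text
(no output)
```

View pics/b1.png

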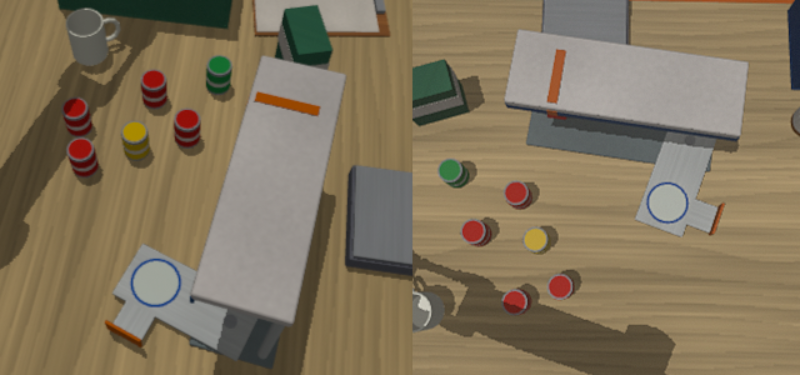

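Run:
```python
from h import *
np.set_printoptions(precision=4,suppress=True)
# tin lids: cluster of points z .06-.08 ; hood points
for n in ['scene','top']:
    c=read_camera(n);P=cloud(c);ok=c['range_z']>0
    k=((abs(P[...,2]-.072)<.006)&ok&(P[...,0]<.62)&(P[...,1]>.05)).astype('uint8')
    N,L,S,C=cv2.connectedComponentsWithStats(k)
    for i in range(1,N):
        if S[i,4]>60:
            q=P[L==i]; print(n,S[i,4],C[i],(q.min(0)+q.max(0))/2,np.ptp(q,axis=0),c['img'][L==i].mean(0))
    k=(abs(P[...,2]-.297)<.01)&ok&(P[...,0]>.5)
    q=P[k][:,:2].astype('float32');r=cv2.minAreaRect(q);print('hood',k.sum(),r,cv2.boxPoints(r),P[k][:,2].mean())
```

```text
scene 136 [339.0221   3.5147] [0.4892 0.7704 0.072 ] [0.1207 0.0131 0.0119] [29.8088 41.2868 19.1985]
scene 81 [249.9877  16.963 ] [0.2351 0.686  0.072 ] [0.0677 0.048  0.0116] [11.1358 13.5062 65.6543]
scene 76 [306.2763  23.3816] [0.4034 0.6804 0.072 ] [0.0703 0.035  0.0119] [47.2368 26.9211  9.6842]
scene 451 [282.9002  56.2129] [0.3631 0.5387 0.072 ] [0.3981 0.0132 0.012 ] [29.4922 40.7428 18.8071]
scene 84 [236.5595  75.1071] [0.259  0.4447 0.072 ] [0.0628 0.0379 0.0118] [80.7619 87.8452 88.4405]
scene 83 [239.8795  92.1807] [0.269  0.4045 0.072 ] [0.0733 0.0428 0.0117] [80.1084 87.3012 88.0843]
scene 243 [345.4156 112.2798] [0.5606 0.3745 0.0703] [0.0504 0.0548 0.0086] [ 61.0412 104.3251  44.893 ]
scene 251 [292.6255 123.753 ] [0.4305 0.3181 0.07  ] [0.0513 0.0538 0.008 ] [ 36.7171  40.7729 131.004 ]
scene 278 [229.7662 146.4388] [0.2885 0.2244 0.0704] [0.0507 0.0524 0.0087] [ 31.8993  35.4604 113.6835]
scene 289 [319.9135 155.474 ] [0.5148 0.2322 0.07  ] [0.0512 0.0529 0.0076] [ 36.6609  41.5571 132.699 ]
scene 292 [277.4829 165.5719] [0.4175 0.1888 0.0711] [0.0516 0.0525 0.01
[... 980 characters left out ...]
5909] [0.4116 0.1882 0.0708] [0.0499 0.0501 0.0096] [ 75.0682 146.3799 168.3377]
top 165 [ 39.0606 275.8242] [0.3148 0.7717 0.072 ] [0.1539 0.007  0.0119] [31.9333 40.4061 24.2242]
top 331 [287.7795 279.3142] [0.3166 0.1342 0.0716] [0.0507 0.0513 0.0109] [ 63.3233  68.4169 149.8761]
top 335 [251.4836 291.8985] [0.2821 0.2257 0.071 ] [0.0502 0.0495 0.0098] [ 52.8149  57.9075 127.2418]
top 67 [ 73.2836 308.5522] [0.2299 0.6809 0.072 ] [0.0639 0.0288 0.0117] [14.6269 17.3433 61.5672]
hood 11411 ((0.6738072037696838, 0.011482968926429749), (0.42027831077575684, 0.14169567823410034), 82.46044158935547) [[ 0.576  -0.1875]
 [ 0.7165 -0.2061]
 [ 0.7716  0.2105]
 [ 0.6311  0.2291]] 0.2965354733786096
```

The picture shows four red tins. The one with the largest y is at about (0.428, 0.319), which both views agree on. The tray is at about 0.13 rad, with its plate on the robot's right side. The lamp is yawed about -7.6 deg. Next I'll go above the tin.

```bash
cat >> h.py <<'E'
np.set_printoptions(precision=4,suppress=True)
LY=np.array([.1315,.9913,0]);LX=np.array([.9913,-.1315,0]);LO=np.array([.6083,.0346,0])
def lamp(x,y,z): return LO+LX*x+LY*y+np.array([0,0,z])
def down(xdir):  # tool rotation: y down, x along xdir
    x=np.array([*xdir[:2],0.]);x/=np.linalg.norm(x);y=np.array([0,0,-1.]);return R.from_matrix(np.stack([x,y,np.cross(x,y)],1))
def plan(wps,grip,s=None,step=.05):
    """wps: (pos,R[,step]) -> rounded rows, from measured state"""
    s=s or readout.read_state();p=np.array(s['tool_pos']);r=R.from_rotvec(s['tcp_rot']);rows=[]
    for wp in wps:
        pt,rt=np.array(wp[0]),wp[1];st=wp[2] if len(wp)>2 else step
        rv=(r.inv()*rt).as_rotvec()
        n=max(1,int(np.ceil(max(np.linalg.norm(pt-p)/st,np.linalg.norm(rv)/.17))))
        for i in range(n):
            tp=p+(pt-p)/(n-i);tr=r*R.from_rotvec((r.inv()*rt).as_rotvec()/(n-i))
            d=np.round(r.inv().apply(tp-p),3);t=np.round((r.inv()*tr).as_rotvec(),2)
            rows.append([*map(float,d),*map(float,t),grip]);p=p+r.apply(d);r=r*R.from_rotvec(t)
    for i in range(0,len(rows),10): print(str(rows[i:i+10]).replace('0.0,','0,').replace(' ',''))
    return rows
E
python3 - <<'E'
from h import *
s=readout.read_state();r=R.from_rotvec(s['tcp_rot']);print(r.as_matrix())
# jaw along lookalike-free direction: tool x now
for v in [(.428,.319),(.319,-.428)]: print(v,down(v).as_matrix()[:,0])
print('azim x', r.as_matrix()[:,0])
g=np.array([.428,.319])
for v in [(-.319,.428),(.319,-.428)]:
    print(v);plan([((*g,.16),down(v))],1.0)
E
```

```text
[[ 0.338  -0.0001 -0.9411]
 [ 0.9411 -0.0001  0.338 ]
 [-0.0001 -1.      0.    ]]
(0.428, 0.319) [0.8018 0.5976 0.    ]
(0.319, -0.428) [ 0.5976 -0.8018  0.    ]
azim x [ 0.338   0.9411 -0.0001]
(-0.319, 0.428)
[[-0.029,0.011,-0.037,-0,-0.12,-0,1.0],[-0.033,0.011,-0.033,-0,-0.12,-0,1.0],[-0.037,0.011,-0.029,-0,-0.12,-0,1.0],[-0.04,0.01,-0.024,-0,-0.13,-0,1.0],[-0.043,0.011,-0.019,-0,-0.12,-0,1.0],[-0.044,0.01,-0.014,-0,-0.13,-0,1.0],[-0.046,0.011,-0.008,-0,-0.12,-0,1.0],[-0.047,0.01,-0.003,-0,-0.13,-0,1.0]]
(0.319, -0.428)
[[-0.018,0.007,-0.023,0,0.17,-0,1.0],[-0.014,0.007,-0.025,0,0.17,-0,1.0],[-0.009,0.006,-0.027,0,0.17,-0,1.0],[-0.004,0.007,-0.028,0,0.16,-0,1.0],[0,0.006,-0.029,0,0.17,-0,1.0],[0.005,0.007,-0.028,0,0.16,-0,1.0],[0.01,0.006,-0.027,0,0.17,-0,1.0],[0.014,0.007,-0.025,0,0.16,-0,1.0],[0.018,0.006,-0.023,0,0.17,-0,1.0],[0.021,0.007,-0.019,0,0.16,-0,1.0]]
[[0.024,0.006,-0.016,0,0.17,-0,1.0],[0.027,0.007,-0.011,0,0.16,0,1.0],[0.028,0.006,-0.007,0,0.17,0,1.0]]
```

Run:
```python
from h import *
plan([((.428,.319,.16),down((.8,.6)))],1.0)
```

```text
[[-0.029,0.011,-0.037,-0,0.07,-0,1.0],[-0.026,0.011,-0.039,-0,0.07,-0,1.0],[-0.023,0.011,-0.04,-0,0.07,-0,1.0],[-0.02,0.01,-0.042,0,0.07,-0,1.0],[-0.018,0.011,-0.043,0,0.08,-0,1.0],[-0.014,0.01,-0.045,0,0.07,-0,1.0],[-0.011,0.011,-0.046,0,0.08,-0,1.0],[-0.007,0.01,-0.046,0,0.07,-0,1.0]]
```

>>> {"api": "jog_arm", "payload": {"increments": [[-0.029,0.011,-0.037,0,0.07,0,1.0],[-0.026,0.011,-0.039,0,0.07,0,1.0],[-0.023,0.011,-0.04,0,0.07,0,1.0],[-0.02,0.01,-0.042,0,0.07,0,1.0],[-0.018,0.011,-0.043,0,0.08,0,1.0],[-0.014,0.01,-0.045,0,0.07,0,1.0],[-0.011,0.011,-0.046,0,0.08,0,1.0],[-0.007,0.01,-0.046,0,0.07,0,1.0]], "force": 30}}

```text
time: 2.3
tool_pos: [0.4309, 0.3133, 0.1597]
tcp_rot: [-1.508, -0.501, 0.491]
wrist_force: [0.1, -0.1, -0.1]
width: 0.996
```

Run:
```python
from h import *
s=readout.read_state();print(s['tool_pos'],s['time'])
c=read_camera('scene')
cv2.imwrite('pics/c1.png',cv2.resize(c['img'][40:220,200:400],(800,720))[:600])
plan([((.428,.319,.105),down((.8,.6))),((.428,.319,.042),down((.8,.6)),.03)],1.0)
```

```text
[0.4309 0.3133 0.1597] 2.3
[[0.001,0.027,0.006,0,-0.01,0,1.0],[0.001,0.026,0.005,0,-0,0,1.0],[-0,0.021,0,0,-0,0,1.0],[-0,0.021,0,0,-0,0,1.0],[-0,0.021,0,0,-0,0,1.0]]
```

View pics/c1.png

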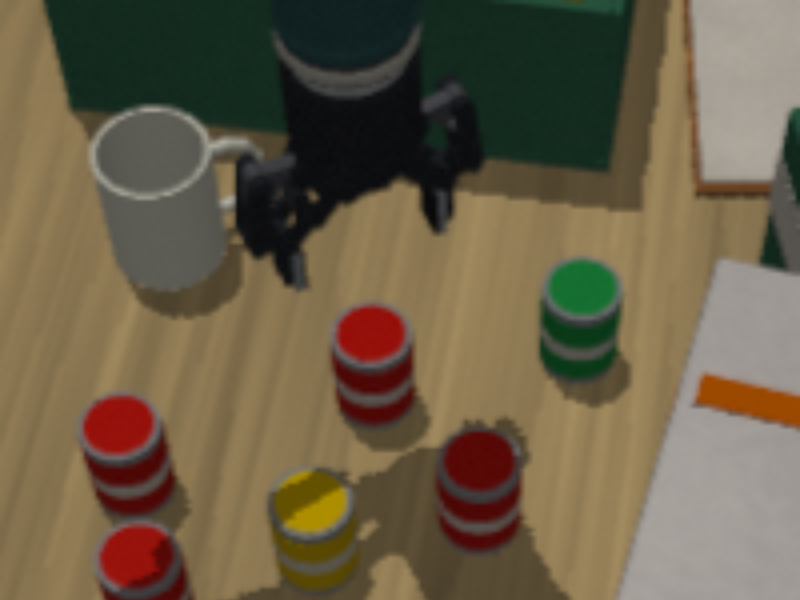

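The open jaws are above the intended tin, which is at about pixel (375, 360) in the crop and has clear space around it. I'll descend and grip.

>>> {"api": "jog_arm", "payload": {"increments": [[0.001,0.027,0.006,0,-0.01,0,1.0],[0.001,0.026,0.005,0,0,0,1.0],[0,0.021,0,0,0,0,1.0],[0,0.021,0,0,0,0,1.0],[0,0.021,0,0,0,0,1.0],[0,0,0,0,0,0,1.0]]}}

```text
time: 3.1
tool_pos: [0.4307, 0.3182, 0.0407]
tcp_rot: [-1.512, -0.505, 0.491]
wrist_force: [0.8, -0.1, 0.2]
width: 0.996
```

>>> {"api": "jog_arm", "payload": {"increments": [[0,0,0,0,0,0,0],[0,0,0,0,0,0,0],[0,0,0,0,0,0,0],[0,0,0,0,0,0,0],[0,0,0,0,0,0,0],[0,0,0,0,0,0,0]], "force": 30}}

```text
time: 3.85
tool_pos: [0.4322, 0.3195, 0.0437]
tcp_rot: [-1.511, -0.508, 0.488]
wrist_force: [0.1, -0.3, -0.9]
width: 0.602
```

Run:
```python
from h import *
s=readout.read_state();print(s)
p=s['tool_pos'];r=R.from_rotvec(s['tcp_rot'])
D=down((.8,-.4))
plan([((p[0],p[1],.19),r,.03),((.501,-.092,.19),D)],0)
```

```text
{'time': 3.85, 'q': array([ 0.591 ,  0.2131,  2.0788, -0.0019,  0.8369, -0.0441]), 'joint_vel': array([ 0.0034,  0.0011,  0.003 , -0.0027,  0.001 ,  0.0008]), 'joint_torque': array([  0.0036, -41.8338, -29.6909,  -0.0026,  -0.0788,   0.0001]), 'tool_pos': array([0.4322, 0.3195, 0.0437]), 'tcp_rot': array([-1.5106, -0.5083,  0.4879]), 'wrist_force': array([ 0.0505, -0.2878, -0.8706]), 'torque': array([-0.0458, -0.0167, -0.0004]), 'width': 0.6022323020945656}
[[0,-0.029,-0,0,0,0,0],[0,-0.029,-0,0,0,0,0],[0.001,-0.029,-0,0,0,0,0],[0,-0.03,-0,0,0,0,0],[0.001,-0.029,-0,-0,0,-0,0],[-0.021,-0,-0.041,-0,0.12,0,0],[-0.016,-0,-0.044,-0,0.12,0,0],[-0.011,-0,-0.045,-0,0.12,0,0],[-0.005,-0,-0.046,-0,0.12,0,0],[0,-0,-0.046,-0,0.12,0,0]]
[[0.006,-0,-0.046,-0,0.13,0,0],[0.012,-0.001,-0.045,-0,0.12,0,0],[0.018,-0,-0.043,-0,0.13,0,0],[0.023,-0.001,-0.041,-0.01,0.12,0.01,0]]
```

>>> {"api": "jog_arm", "payload": {"increments": [[0,-0.029,0,0,0,0,0],[0,-0.029,0,0,0,0,0],[0.001,-0.029,0,0,0,0,0],[0,-0.03,0,0,0,0,0],[0.001,-0.029,0,0,0,0,0],[-0.021,0,-0.041,0,0.12,0,0],[-0.016,0,-0.044,0,0.12,0,0],[-0.011,0,-0.045,0,0.12,0,0],[-0.005,0,-0.046,0,0.12,0,0],[0,0,-0.046,0,0.12,0,0]]}}

```text
time: 5.1
tool_pos: [0.4682, 0.0872, 0.1929]
tcp_rot: [-1.566, -0.028, 0.01]
wrist_force: [0.3, 0.3, -1.2]
width: 0.599
```

>>> {"api": "jog_arm", "payload": {"increments": [[0.006,0,-0.046,0,0.13,0,0],[0.012,-0.001,-0.045,0,0.12,0,0],[0.018,0,-0.043,0,0.13,0,0],[0.023,-0.001,-0.041,-0.01,0.12,0.01,0],[0,0,0,0,0,0,0]]}}

```text
time: 5.72
tool_pos: [0.4961, -0.1062, 0.1942]
tcp_rot: [-1.536, 0.39, -0.39]
wrist_force: [-0.3, 0.7, -1.4]
width: 0.603
```

Run:
```python
from h import *
s=readout.read_state();print(s['tool_pos'],s['q'],s['width'],s['time'],s['wrist_force'])
for n in ['scene','top']:
    c=read_camera(n);P=cloud(c)
    cv2.imwrite(f'pics/d_{n}.png',c['img'])
    for t in ['mark','push_plate','tin_red']:
        for m in spotter.spot_point(c,t)[:1]:
            u,v=m['location'];print(n,t,round(m['p'],2),u,v,w(c,u,v),w(c,u,v,.022 if t=='mark' else .039 ))
a=cv2.imread('pics/d_scene.png')[200:350,200:400];b=cv2.imread('pics/d_top.png')[120:270,300:500]
cv2.imwrite('pics/d.png',cv2.resize(np.hstack([a,b]),(800,300)))
plan([((.501,-.092,.10),down((.8,-.4)),.03),((.501,-.092,.067),down((.8,-.4)),.012)],0)
```

```text
[ 0.4961 -0.1062  0.1942] [-0.2595 -0.0153  2.0132 -0.0009  1.1442  0.2384] 0.6029022350701706 5.725 [-0.3384  0.6823 -1.3664]
scene mark 0.61 293.2 286.1 [ 0.5044 -0.0931  0.0207] [ 0.5046 -0.0936  0.022 ]
scene push_plate 0.62 268.0 331.4 [ 0.4658 -0.1975  0.0001] [ 0.4711 -0.2057  0.039 ]
scene tin_red 0.87 233.8 162.9 [0.2978 0.2023 0.029 ] [0.3008 0.1963 0.039 ]
top mark 0.76 376.2 212.8 [ 0.41   -0.0312  0.583 ] [ 0.5007 -0.0974  0.022 ]
top push_plate 0.57 412.4 225.7 [ 0.4651 -0.1926  0.0383] [ 0.465  -0.1924  0.039 ]
top tin_red 0.92 256.9 292.5 [0.2811 0.212  0.0703] [0.2805 0.2164 0.039 ]
[[0,0.024,0.003,0,-0.01,-0,0],[0,0.023,0.003,0,-0.01,-0,0],[0,0.024,0.003,0,-0,-0,0],[0,0.023,0.003,0,-0.01,-0,0],[0,0.011,-0,0,0,-0,0],[0,0.011,-0,0,0,-0,0],[0,0.011,-0,0,0,-0,0]]
```

View pics/d.png

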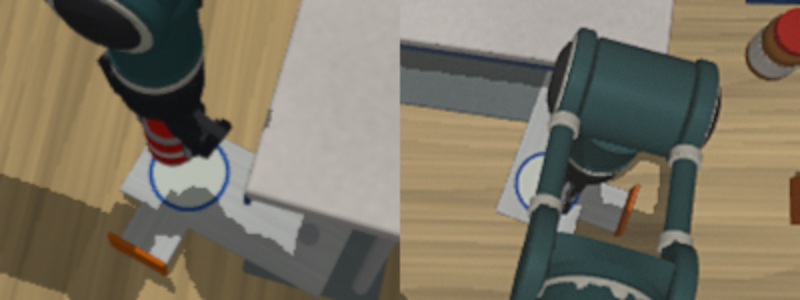

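>>> {"api": "jog_arm", "payload": {"increments": [[0,0.024,0.003,0,-0.01,0,0],[0,0.023,0.003,0,-0.01,0,0],[0,0.024,0.003,0,0,0,0],[0,0.023,0.003,0,-0.01,0,0],[0,0.011,0,0,0,0,0],[0,0.011,0,0,0,0,0],[0,0,0,0,0,0,0]]}}

```text
time: 7.0
tool_pos: [0.5033, -0.0876, 0.0772]
tcp_rot: [-1.541, 0.351, -0.358]
wrist_force: [-0.5, 0.5, -2.4]
width: 0.599
```

Run:
```python
from h import *
s=readout.read_state();print(s['tool_pos'],s['wrist_force'])
c=read_camera('scene')
cv2.imwrite('pics/e.png',cv2.resize(c['img'][220:340,220:380],(800,600)))
plan([((.501,-.092,.067),down((.8,-.4)),.006)],0)
```

```text
[ 0.5033 -0.0876  0.0772] [-0.4775  0.5307 -2.4378]
[[-0,0.004,-0.002,-0,0,0,0],[-0,0.003,-0.002,-0,0.01,0,0],[-0.001,0.004,-0.001,-0,0,0.01,0]]
```

View pics/e.png

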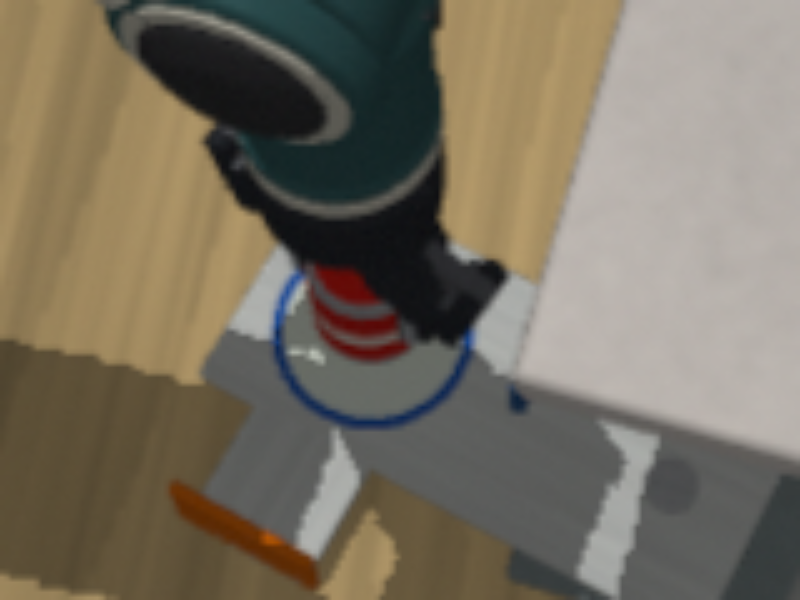

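Run:
```python
from h import *
plan([((.506,-.092,.067),down((.8,-.4)),.006)],0)
```

```text
[[0.002,0.005,-0.001,-0,0.01,0,0],[0.002,0.006,-0.002,-0,0,0.01,0]]
```

>>> {"api": "jog_arm", "payload": {"increments": [[0.002,0.005,-0.001,0,0.01,0,0],[0.002,0.005,-0.002,0,0,0.01,0],[0,0,0,0,0,0,0]]}}

```text
time: 7.42
tool_pos: [0.5083, -0.0933, 0.0693]
tcp_rot: [-1.537, 0.364, -0.363]
wrist_force: [0.7, 1.0, -1.6]
width: 0.601
```

>>> {"api": "jog_arm", "payload": {"increments": [[0,0.002,0,0,0,0,0],[0,0.001,0,0,0,0,0],[0,0,0,0,0,0,0]]}}

```text
time: 7.8
tool_pos: [0.5085, -0.0936, 0.0663]
tcp_rot: [-1.537, 0.364, -0.363]
wrist_force: [0.2, 0.6, -2.2]
width: 0.602
```

>>> {"api": "jog_arm", "payload": {"increments": [[0,0.001,0,0,0,0,0],[0,0,0,0,0,0,0],[0,0,0,0,0,0,0.75],[0,0,0,0,0,0,0.85],[0,0,0,0,0,0,0.85],[0,0,0,0,0,0,0.85]]}}

```text
time: 8.55
tool_pos: [0.5095, -0.0936, 0.0664]
tcp_rot: [-1.537, 0.362, -0.365]
wrist_force: [-0.1, -1.1, 0.5]
width: 0.849
```

>>> {"api": "jog_arm", "payload": {"increments": [[0,-0.02,0,0,0,0,0.85],[0,-0.03,0,0,0,0,0.85],[0,-0.04,0,0,0,0,0.85],[0,-0.02,-0.04,0,0,0,0.85],[0,0,-0.06,0,0,0,0],[0,0,-0.05,0,0,0,0],[0,0,0,0,0,0,0]]}}

```text
time: 9.43
tool_pos: [0.4416, -0.2318, 0.1808]
tcp_rot: [-1.54, 0.357, -0.365]
wrist_force: [-0.0, 0.4, -0.7]
width: 0.209
```

Run:
```python
from h import *
s=readout.read_state();print(s['tool_pos'],s['time'],R.from_rotvec(s['tcp_rot']).as_matrix())
for n in ['scene','top']:
    c=read_camera(n);P=cloud(c);cv2.imwrite(f'pics/f_{n}.png',c['img'])
    for z,a in [(.092,.006),(.022,.008)]:
        k=((abs(P[...,2]-z)<a)&(P[...,0]<.58)&(P[...,0]>.44)&(P[...,1]<-.03)&(P[...,1]>-.17)).astype('uint8');q=P[k>0]
        print(n,z,len(q),(q.min(0)+q.max(0))/2,np.ptp(q,axis=0))
    for t in ['mark','push_plate','pivot']:
        for m in spotter.spot_point(c,t)[:1]:
            u,v=m['location'];print(n,t,round(m['p'],2),u,v,w(c,u,v),w(c,u,v,.022 if t!='push_plate' else .039 ))
a=cv2.imread('pics/f_scene.png')[200:350,200:400];b=cv2.imread('pics/f_top.png')[120:270,300:500]
cv2.imwrite('pics/f.png',cv2.resize(np.hstack([a,b]),(800,300)))
```

```text
[ 0.4416 -0.2318  0.1808] 9.425 [[ 0.8958  0.0048  0.4444]
 [-0.4444 -0.0006  0.8958]
 [ 0.0046 -1.      0.0016]]
scene 0.092 466 [ 0.5114 -0.0922  0.0916] [0.0523 0.053  0.01  ]
scene 0.022 2412 [ 0.51  -0.1    0.022] [0.1398 0.1399 0.0151]
scene mark 0.66 290.4 285.6 [ 0.5053 -0.1145  0.0889] [ 0.4981 -0.0934  0.022 ]
scene push_plate 0.64 267.2 331.2 [ 0.5004 -0.2536  0.2654] [ 0.4693 -0.2056  0.039 ]
scene pivot 0.86 355.8 318.3 [ 0.6525 -0.1459  0.0278] [ 0.6527 -0.1444  0.022 ]
top 0.092 316 [ 0.5062 -0.0901  0.0921] [0.0505 0.0498 0.0107]
top 0.022 1807 [ 0.51   -0.1005  0.0218] [0.1396 0.1389 0.0151]
top mark 0.97 373.5 213.1 [ 0.4886 -0.0823  0.091 ] [ 0.4997 -0.09    0.022 ]
top push_plate 0.64 415.3 222.7 [ 0.4703 -0.1961  0.0597] [ 0.4733 -0.2004  0.039 ]
top pivot 0.56 392.7 160.0 [ 0.6502 -0.1431  0.0261] [ 0.6514 -0.1437  0.022 ]
```

View pics/f.png

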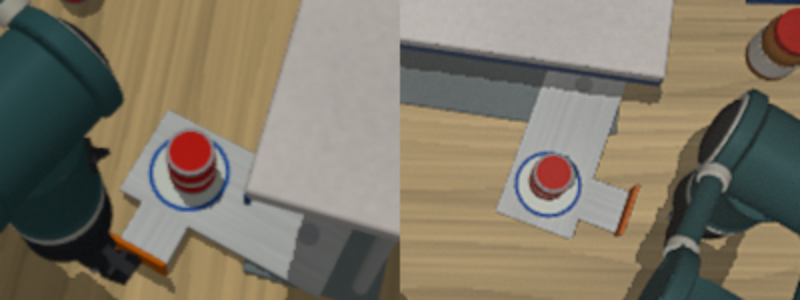

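The tin stands inside the ring and has been released. I'll measure how far it is off centre from the blue ring itself.

Run:
```python
from h import *
for n,(u0,v0) in [('scene',(291,286)),('top',(374,213))]:
    c=read_camera(n);i=c['img'].astype(int)
    k=(i[...,0]-i[...,2]>30)&(i[...,0]-i[...,1]>15)
    v,u=np.nonzero(k);s=(abs(u-u0)<28)&(abs(v-v0)<28);pts=np.array([w(c,a,b,.022)[:2] for a,b in zip(u[s],v[s])])
    A=np.c_[pts*2,np.ones(len(pts))];x=np.linalg.lstsq(A,(pts**2).sum(1),rcond=None)[0]
    for _ in range(5):
        rr=np.hypot(*(pts-x[:2]).T);g=abs(rr-.044)<.005;A=np.c_[pts[g]*2,np.ones(g.sum())];x=np.linalg.lstsq(A,(pts[g]**2).sum(1),rcond=None)[0]
    print(n,s.sum(),g.sum(),x[:2],np.sqrt(x[2]+x[0]**2+x[1]**2))
```

```text
scene 230 230 [ 0.5067 -0.0916] 0.04349677104359425
top 159 159 [ 0.5035 -0.0903] 0.043614047347827645
```

```bash
cat >> h.py <<'E'
C=np.array([.646,-.142])
def push(phi,gap,z=.047):
    u=np.array([np.cos(phi),np.sin(phi)]);v=np.array([-u[1],u[0]])
    return (*(C+.15*u+(.113+.011+gap)*v),z),down(u*-1)
E
python3 - <<'E'
from h import *
print(bot.finger_overhang); d=np.deg2rad
p,r=push(d(160),.03);print(p,r.as_matrix())
plan([((p[0],p[1],.15),r),(p,r,.04)],0)
E
```

```text
0.014
(np.float64(0.4523750048099607), np.float64(-0.23540964210217954), 0.047) [[ 0.9397  0.      0.342 ]
 [-0.342   0.      0.9397]
 [ 0.     -1.      0.    ]]
[[0.011,0.03,-0.002,-0,-0.11,0,0],[-0,0.034,-0,-0,0,0,0],[-0,0.035,-0,-0,0,0,0],[-0,0.034,-0,-0,0,0,0]]
```

>>> {"api": "jog_arm", "payload": {"increments": [[0.011,0.03,-0.002,0,-0.11,0,0],[0,0.034,0,0,0,0,0],[0,0.035,0,0,0,0,0],[0,0.034,0,0,0,0,0],[0,0,0,0,0,0,0]]}}

```text
time: 10.55
tool_pos: [0.4559, -0.2344, 0.0455]
tcp_rot: [-1.555, 0.258, -0.271]
wrist_force: [0.6, 0.4, 0.3]
width: 0.003
```

Run:
```python
from h import *
d=np.deg2rad
s=readout.read_state();print(s['tool_pos'],s['width'],s['q'])
print([push(d(a),0)[0][:2] for a in (160,120,82)])
plan([(*push(d(160),.008),.02)]+[(*push(d(a),-.002),.012) for a in np.arange(157,99,-3)],0)
```

```text
[ 0.4559 -0.2344  0.0455] 0.003245581588358445 [-0.5252  0.1711  2.1263  0.0036  0.8369 -0.1907]
[(np.float64(0.4626356091097308), np.float64(-0.2072188634786023)), (np.float64(0.46361284993072965), np.float64(-0.07409618943233415)), (np.float64(0.5440827246200551), np.float64(0.023797674830283673))]
[[-0.001,-0.001,0.01,-0,0.01,0,0],[-0.002,-0.001,0.01,-0,0,0.01,0],[-0.003,0,0.009,-0,0.03,-0,0],[-0.003,0,0.009,-0,0.02,-0,0],[-0.006,0.001,0.008,-0,0.06,-0,0],[-0.006,-0,0.008,-0,0.05,-0,0],[-0.007,-0,0.008,-0,0.05,-0,0],[-0.006,-0,0.008,-0,0.05,-0,0],[-0.006,-0,0.008,-0,0.06,-0,0],[-0.006,-0,0.008,-0,0.05,-0,0]]
[[-0.006,-0,0.008,-0,0.05,-0,0],[-0.007,-0,0.008,-0,0.05,-0,0],[-0.006,-0,0.008,-0,0.06,-0,0],[-0.006,-0,0.008,0,0.05,-0,0],[-0.006,-0,0.008,0,0.05,-0,0],[-0.006,-0,0.008,0,0.05,-0,0],[-0.006,-0,0.008,0,0.06,-0,0],[-0.007,-0,0.008,0,0.05,-0,0],[-0.006,-0,0.008,0,0.05,-0,0],[-0.006,-0,0.008,0,0.05,-0,0]]
[[-0.006,-0,0.008,0,0.05,-0,0],[-0.006,-0,0.008,0,0.06,-0,0],[-0.007,-0,0.008,0,0.05,-0,0]]
```

>>> {"api": "jog_arm", "payload": {"increments": [[-0.001,-0.001,0.01,0,0.01,0,0],[-0.002,-0.001,0.01,0,0,0,0],[-0.003,0,0.009,0,0.03,0,0],[-0.003,0,0.009,0,0.02,0,0],[-0.006,0,0.008,0,0.06,0,0],[-0.006,0,0.008,0,0.05,0,0],[-0.007,0,0.008,0,0.05,0,0],[-0.006,0,0.008,0,0.05,0,0],[-0.006,0,0.008,0,0.06,0,0],[-0.006,0,0.008,0,0.05,0,0]]}}

```text
time: 11.8
tool_pos: [0.4597, -0.1316, 0.0612]
tcp_rot: [-1.498, 0.546, -0.588]
wrist_force: [-1.0, -0.8, -0.9]
width: 0.004
```

Run:
```python
from h import *
d=np.deg2rad
s=readout.read_state();print(s['tool_pos'],s['wrist_force'],R.from_rotvec(s['tcp_rot']).as_matrix())
P=np.array(s['tool_pos'][:2])-C;print('r',np.hypot(*P))
al=np.degrees(np.arctan2(P[1],P[0]))%360;rel=np.degrees(np.arctan2(.124,.15));phi=al-rel;print('phi',phi)
c=read_camera('scene');cv2.imwrite('pics/g.png',cv2.resize(c['img'][200:350,200:400],(640,480)))
plan([(*push(d(a),-.002),.012) for a in np.arange(phi-3,99,-3)],0)
```

```text
[ 0.4597 -0.1316  0.0612] [-0.9868 -0.7751 -0.906 ] [[ 0.7484  0.0234  0.6628]
 [-0.6628 -0.0122  0.7487]
 [ 0.0256 -0.9997  0.0064]]
r 0.18655956341395175
phi 137.22955549852185
[[-0.006,0.007,0.002,-0,0.04,0.01,0],[-0.006,0.007,0.002,-0.01,0.03,0.01,0],[-0.006,0,0.008,0,0.06,0.01,0],[-0.007,0,0.008,0,0.05,-0,0],[-0.006,0,0.008,0,0.05,-0,0],[-0.006,0,0.008,0,0.05,-0,0],[-0.006,0,0.008,0,0.05,-0,0],[-0.006,0,0.008,0,0.06,-0,0],[-0.006,0,0.008,0,0.05,-0,0],[-0.007,0,0.008,0,0.05,-0,0]]
[[-0.006,0,0.008,0,0.05,-0,0],[-0.006,0,0.008,0,0.06,-0,0],[-0.006,0,0.008,0,0.05,-0,0]]
```

View pics/g.png

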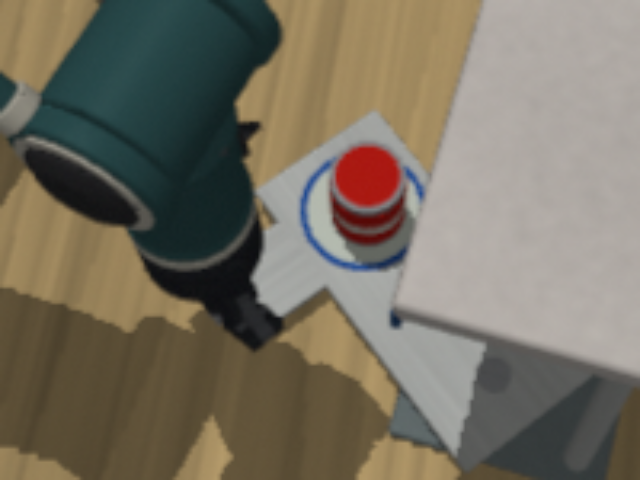

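The tray is following and the tin is steady in the ring. The tool drifted up by about 1.5 mm per row, so I'll correct downward as I go.

>>> {"api": "jog_arm", "payload": {"increments": [[-0.005,0.008,0.002,0,0.04,0.01,0],[-0.006,0.008,0.002,0,0.03,0.01,0],[-0.006,0.001,0.008,0,0.06,0,0],[-0.006,0.001,0.008,0,0.05,0,0],[-0.006,0.001,0.008,0,0.05,0,0],[-0.006,0.001,0.008,0,0.05,0,0]]}}

```text
time: 12.6
tool_pos: [0.4666, -0.0799, 0.0455]
tcp_rot: [-1.416, 0.776, -0.798]
wrist_force: [-1.1, -1.0, 0.6]
width: 0.001
```

```bash
cat > st.py <<'E'
from h import *
import sys
d=np.deg2rad
s=readout.read_state();print(s['tool_pos'],s['wrist_force'],R.from_rotvec(s['tcp_rot']).as_matrix())
P=np.array(s['tool_pos'][:2])-C;print('r',np.hypot(*P))
al=np.degrees(np.arctan2(P[1],P[0]))%360;rel=np.degrees(np.arctan2(.124,.15));phi=al-rel;print('phi',phi)
plan([(*push(d(a),-.002),.012) for a in np.arange(phi-3,81,-3)],0)
E
python3 st.py
```

```text
[ 0.4666 -0.0799  0.0455] [-1.0716 -0.9634  0.6264] [[ 0.5308  0.0153  0.8473]
 [-0.8474 -0.0001  0.5309]
 [ 0.0081 -0.9999  0.0129]]
r 0.18984180480505575
phi 121.31376497945953
[[-0.005,-0.001,0.004,-0.01,0.03,0,0],[-0.005,-0,0.003,-0,0.04,0.01,0],[-0.006,-0,0.008,-0,0.05,-0,0],[-0.006,-0,0.008,-0,0.05,-0,0],[-0.006,-0,0.008,-0,0.05,-0,0],[-0.007,-0,0.008,-0,0.05,-0,0],[-0.006,-0,0.008,-0,0.06,-0,0],[-0.006,-0,0.008,-0,0.05,-0,0],[-0.006,-0,0.008,-0,0.05,-0,0],[-0.006,-0,0.008,-0,0.05,-0,0]]
[[-0.006,-0,0.008,-0,0.06,-0,0],[-0.007,-0,0.008,-0,0.05,-0,0],[-0.006,-0,0.008,-0,0.05,-0,0],[-0.006,-0,0.008,-0,0.05,-0,0]]
```

>>> {"api": "jog_arm", "payload": {"increments": [[-0.006,0,0.006,0,0.04,0,0],[-0.006,0,0.007,0,0.04,0,0],[-0.006,0.001,0.008,0,0.05,0,0],[-0.006,0,0.008,0,0.05,0,0],[-0.006,0.001,0.008,0,0.05,0,0],[-0.006,0,0.008,0,0.05,0,0],[-0.006,0.001,0.008,0,0.05,0,0]]}}

```text
time: 13.48
tool_pos: [0.499, -0.0173, 0.0452]
tcp_rot: [-1.295, 1.032, -1.054]
wrist_force: [-0.8, -1.3, 0.2]
width: -0.001
```

```bash
python3 st.py
```

```text
[ 0.499  -0.0173  0.0452] [-0.8397 -1.2825  0.2193] [[ 0.2193  0.0171  0.9755]
 [-0.9757 -0.0003  0.2193]
 [ 0.004  -0.9999  0.0166]]
r 0.19276800999211985
phi 100.11515740885949
[[-0.007,-0.002,0.009,-0.02,0.1,0,0],[-0.006,0,0.008,0,0.05,0,0],[-0.007,0,0.008,0,0.05,0,0],[-0.006,0,0.008,0,0.05,0,0],[-0.006,0,0.008,0,0.06,0,0],[-0.006,0,0.008,0,0.05,0,0]]
```

>>> {"api": "jog_arm", "payload": {"increments": [[-0.007,0,0.009,-0.01,0.07,0,0],[-0.006,0,0.008,0,0.06,0,0],[-0.006,0.001,0.008,0,0.06,0,0],[-0.006,0,0.008,0,0.05,0,0],[-0.004,0,0.006,0,0.05,0,0]]}}

```text
time: 14.1
tool_pos: [0.535, 0.018, 0.0455]
tcp_rot: [-1.168, 1.26, -1.269]
wrist_force: [-0.4, -0.0, 0.5]
width: -0.0
```

```bash
python3 st.py
python3 - <<'E'
from h import *
a=read_camera('scene')['img'];b=read_camera('top')['img']
cv2.imwrite('pics/h.png',cv2.resize(np.hstack([a[130:330,200:440],b[80:280,240:480]]),(800,333)))
E
```

```text
[0.535  0.018  0.0455] [-0.4112 -0.0453  0.5239] [[-0.0767  0.0059  0.997 ]
 [-0.9971 -0.0014 -0.0767]
 [ 0.001  -1.      0.006 ]]
r 0.19478926033046062
phi 85.17798009969195
[[-0.006,-0.001,0.01,-0.01,0.06,0,0]]
```

View pics/h.png

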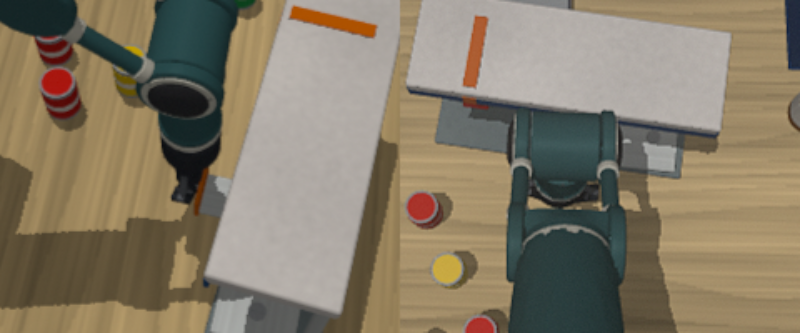

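>>> {"api": "jog_arm", "payload": {"increments": [[-0.001,0,0.005,0,0.03,0,0],[-0.001,0,0.004,0,0.02,0,0],[0,0,0.004,0,0,0,0]]}}

```text
time: 14.58
tool_pos: [0.543, 0.0194, 0.0448]
tcp_rot: [-1.151, 1.307, -1.3]
wrist_force: [-14.6, 4.0, 10.6]
width: -0.002
```

The force rose to about 15 N, so the tray is on its stop. I'll back off and look under the hood, then rise and move to the switch side.

>>> {"api": "jog_arm", "payload": {"increments": [[0,-0.002,-0.03,0,0,0,0],[0,-0.02,-0.05,0,0,0,0],[0,-0.04,-0.01,0,0,0,0],[0,-0.045,0,0,0,0,0],[0,0,0,0,0,0,0]]}}

```text
time: 15.2
tool_pos: [0.4532, 0.0302, 0.155]
tcp_rot: [-1.148, 1.306, -1.304]
wrist_force: [0.8, -0.0, 0.7]
width: 0.001
```

```bash
cat >> h.py <<'E'
def lean(t):
    y=LX*np.sin(t)-np.array([0,0,np.cos(t)]);x=-LY;return R.from_matrix(np.stack([x,y,np.cross(x,y)],1))
def press(t,depth,y=.110):
    r=lean(t);c=lamp(.018+.866*depth,y,.190+.5*depth);return c-r.apply([0,.014,.011]),r
E
python3 - <<'E'
from h import *
s=readout.read_state();print(s['tool_pos'],s['q'],s['time'])
for n in ['scene','top']:
    c=read_camera(n);P=cloud(c)
    for t in ['push_plate','mark','tin_red','switch_face']:
        for m in spotter.spot_point(c,t)[:1]:
            u,v=m['location'];q=w(c,u,v);print(n,t,round(m['p'],2),u,v,q,'lamp',(q-LO)@LX,(q-LO)@LY)
    i=c['img'].astype(int);k=(i[...,2]>130)&(i[...,0]<60)&(i[...,1]<130)&(i[...,1]>40)&(P[...,2]<.07)&(P[...,2]>.02)&(P[...,0]>.45)&(P[...,1]<.15)
    q=P[k];print('plate',len(q),'lampx',np.percentile((q-LO)@LX,[5,50,95]),'lampy',np.percentile((q-LO)@LY,[2,98]))
p,r=press(.9,-.06);print(p)
plan([(p,r,.04)],0)
E
```

```text
[0.4532 0.0302 0.155 ] [ 0.0126 -0.0805  2.1529 -0.0014  1.0725  1.7141] 15.2
scene push_plate 0.75 321.6 242.2 [0.5506 0.0307 0.0032] lamp -0.05666267595347143 -0.01142222225496432
scene tin_red 0.91 317.7 168.4 [0.5139 0.2051 0.0515] lamp -0.11595902414373965 0.15659520694552687
scene switch_face 0.45 368.2 146.0 [0.6259 0.12   0.2951] lamp 0.006177408898714334 0.08692476432938553
plate 50 lampx [-0.0495 -0.0467  0.388 ] lampy [-0.039   0.1048]
top mark 0.75 336.0 152.9 [0.6467 0.0172 0.0954] lamp 0.040339246730416195 -0.012231569482238809
top tin_red 0.86 255.6 204.0 [0.5093 0.2264 0.0719] lamp -0.1233457587362144 0.17709078423359975
top switch_face 0.44 289.9 141.3 [0.6183 0.1254 0.2727] lamp -0.001987575577514951 0.09134325531042388Traceback (most recent call last):
  File "<stdin>", line 9, in <module>
    return _quantile_unchecked(
        a, q, axis, out, overwrite_input, method, keepdims, weights)
    return _ureduce(a,
                    func=_quantile_ureduce_func,
    ...<5 lines>...
                    overwrite_input=overwrite_input,
                    method=method)
    r = func(a, **kwargs)
    result = _quantile(arr,
                       quantiles=q,
    ...<2 lines>...
                       out=out,
                       weights=wgt)
    slices_having_nans = np.isnan(arr[-1, ...])
                                  ~~~^^^^^^^^^
IndexError: index -1 is out of bounds for axis 0 with size 0
```

Run:
```python
from h import *
for t in (.9,):
    p,r=press(t,-.06);print(p)
    plan([((.48,.10,.17),lean(.4),.04),(p,r,.04)],0)
c=read_camera('scene');cv2.imwrite('pics/i.png',cv2.resize(np.hstack([c['img'][130:330,250:450],read_camera('top')['img'][50:250,230:430]]),(800,400)))
```

```text
[0.5715 0.1505 0.1601]
[[-0.024,-0.007,0.007,0.14,0,0,0],[-0.025,-0.006,0.008,0.14,0,0,0],[-0.024,-0.005,0.009,0.13,0,0,0],[-0.021,0.014,0.025,0.17,0,0,0],[-0.02,0.018,0.022,0.17,0,0,0],[-0.021,0.021,0.018,0.16,0,0,0]]
```

View pics/i.png

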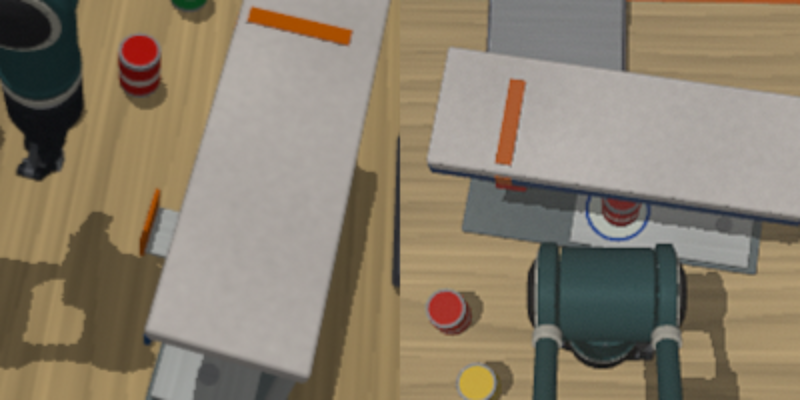

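The top view shows the tray along the hood with the tin upright inside the ring at (620, 210). The switch shows red just below the lip at about (515, 185). Next is the leaned approach.

>>> {"api": "jog_arm", "payload": {"increments": [[-0.024,-0.007,0.007,0.14,0,0,0],[-0.025,-0.006,0.008,0.14,0,0,0],[-0.024,-0.005,0.009,0.13,0,0,0],[-0.021,0.01,0.02,0.17,0,0,0],[-0.02,0.012,0.018,0.17,0,0,0],[0,0,0,0,0,0,0]]}}

```text
time: 16.55
tool_pos: [0.5317, 0.1155, 0.1857]
tcp_rot: [-0.641, 0.724, -1.55]
wrist_force: [0.3, -1.0, -0.8]
width: -0.0
```

```bash
cat > sp.py <<'E'
from h import *
import sys
s=readout.read_state();r=R.from_rotvec(s['tcp_rot']);print(s['tool_pos'],s['q'],s['wrist_force']);print(r.as_matrix())
q=s['tool_pos']+r.apply([0,.014,.011])-LO;print('edge lamp',q@LX,q@LY,q[2])
plan([(*press(.9,float(a)),.01+.02*(float(a)<-.01)) for a in sys.argv[1:]],0)
E
python3 sp.py -.025
```

```text
[0.5317 0.1155 0.1857] [ 0.3295 -0.2641  2.4042 -0.6855  0.428   2.5514] [ 0.2972 -0.956  -0.8054]
[[-0.0994  0.6462  0.7567]
 [-0.995  -0.0567 -0.0822]
 [-0.0102 -0.761   0.6486]]
edge lamp -0.06916574891064896 0.07068120088943335 0.18218167485413328
[[-0.013,0.017,0.015,0.06,0.01,-0.01,0],[-0.013,0.017,0.014,0.07,0,-0.01,0],[-0.012,0.018,0.013,0.06,0.01,-0.01,0]]
```

Joint 6 is at its limit. I'll turn the closed gripper half round about its own axis, which gives the same contact shape, to free the joint.

>>> {"api": "jog_arm", "payload": {"increments": [[0,-0.005,0,0,-0.1,0,0],[0,-0.005,0,0,-0.17,0,0],[0,0,0,0,-0.17,0,0],[0,0,0,0,-0.17,0,0]]}}

```text
time: 17.05
tool_pos: [0.5237, 0.1143, 0.1926]
tcp_rot: [-1.056, 0.274, -1.254]
wrist_force: [0.2, 0.2, 0.2]
width: 0.003
```

```bash
python3 sp.py -.06 |head -2
```

```text
[0.5237 0.1143 0.1926] [ 0.3353 -0.2893  2.4023 -0.6411  0.4638  1.9041] [0.2174 0.2056 0.2113]
[[ 0.3495  0.6367  0.6873]
```

>>> {"api": "jog_arm", "payload": {"increments": [[0,0,0,0,-0.18,0,0],[0,0,0,0,-0.18,0,0],[0,0,0,0,-0.18,0,0],[0,0,0,0,-0.18,0,0],[0,0,0,0,-0.18,0,0],[0,0,0,0,-0.18,0,0],[0,0,0,0,-0.18,0,0],[0,0,0,0,-0.18,0,0],[0,0,0,0,-0.18,0,0]]}}

```text
time: 18.18
tool_pos: [0.522, 0.1101, 0.1919]
tcp_rot: [-1.726, -0.928, -0.086]
wrist_force: [-0.4, 0.2, 0.0]
width: 0.0
```

>>> {"api": "jog_arm", "payload": {"increments": [[0,0,0,0,-0.18,0,0],[0,0,0,0,-0.18,0,0],[0,0,0,0,-0.18,0,0],[0,0,0,0,-0.18,0,0],[0,0,0,0,-0.17,0,0],[0,0,0,0,0,0,0]]}}

```text
time: 18.92
tool_pos: [0.5208, 0.1077, 0.1914]
tcp_rot: [-1.759, -1.53, 0.743]
wrist_force: [-0.1, -0.1, 0.4]
width: -0.0
```

```bash
sed -i 's/x=-LY;return/x=LY;return/; s/\[0,.014,.011\]/[0,.014,-.011]/' h.py; sed -i 's/\[0,.014,.011\]/[0,.014,-.011]/' sp.py; python3 sp.py -.06 -.025
```

```text
[0.5208 0.1077 0.1914] [ 0.3224 -0.2812  2.3803 -0.5671  0.5113 -0.6728] [-0.0511 -0.0904  0.3771]
[[ 0.1459  0.6003 -0.7863]
 [ 0.9892 -0.0766  0.125 ]
 [ 0.0148 -0.7961 -0.605 ]]
edge lamp -0.07910897351225006 0.06079913942120205 0.18692954015049815
[[0.016,0.017,-0.005,-0.08,-0.01,0,0],[0.017,0.018,-0.004,-0.08,-0.01,0,0],[0.016,0.018,-0.003,-0.09,-0,0,0],[0,0.006,-0.016,0,-0,0,0],[0,0.007,-0.016,0,-0,0,0]]
```

>>> {"api": "jog_arm", "payload": {"increments": [[0.016,0.017,-0.005,-0.08,-0.01,0,0],[0.017,0.018,-0.004,-0.08,-0.01,0,0],[0.016,0.018,-0.003,-0.09,0,0,0],[0,0,0,0,0,0,0]]}}

```text
time: 19.42
tool_pos: [0.5651, 0.142, 0.1771]
tcp_rot: [-1.916, -1.632, 0.599]
wrist_force: [1.0, -0.7, -0.2]
width: 0.003
```

```bash
python3 sp.py -.03
```

```text
[0.5651 0.142  0.1771] [ 0.4482 -0.1406  2.4012 -1.3067  0.4557  0.152 ] [ 0.9624 -0.7265 -0.1928]
[[ 0.1649  0.7425 -0.6493]
 [ 0.9862 -0.1144  0.1197]
 [ 0.0146 -0.66   -0.7511]]
edge lamp -0.03917408165041423 0.10024674668379449 0.1761187634401227
[[0.005,0.012,-0.009,-0.02,-0.02,-0.01,0],[0.005,0.013,-0.01,-0.03,-0.01,-0.01,0]]
```

Joint 4 is now close to its limit. I'll let the tool yaw toward the arm's own azimuth (about +5 deg), which the 38 mm wide face tolerates.

```bash
cat >> h.py <<'E'
def lean(t,az=.09):
    f=np.array([np.cos(az),np.sin(az),0]);x=np.array([-f[1],f[0],0]);y=f*np.sin(t)-np.array([0,0,np.cos(t)])
    return R.from_matrix(np.stack([x,y,np.cross(x,y)],1))
EDGE=[-.005,.014,-.011]   # contact point in tool frame, toward the leading (right) side
def press(t,depth,y=.110):
    c=lamp(.018-.003+.866*depth,y,.190+.005+.5*depth);r=lean(t);return c-r.apply(EDGE),r
E
sed -i 's/\[0,.014,-.011\]/EDGE/;s/press(.9/press(.85/' sp.py; python3 sp.py -.04
```

```text
[0.5651 0.142  0.1771] [ 0.4482 -0.1406  2.4012 -1.3067  0.4557  0.152 ] [ 0.9624 -0.7265 -0.1928]
[[ 0.1649  0.7425 -0.6493]
 [ 0.9862 -0.1144  0.1197]
 [ 0.0146 -0.66   -0.7511]]
edge lamp -0.0393431292510215 0.09525022117555111 0.17604558949759513
[[0.005,0.007,-0.006,0,-0.09,-0.09,0],[0.005,0.008,-0.006,0,-0.09,-0.09,0]]
```

>>> {"api": "jog_arm", "payload": {"increments": [[0.005,-0.003,-0.004,0,-0.09,-0.09,0],[0.005,0.004,-0.004,0,-0.09,-0.09,0],[0,0,0,0,0,0,0]]}}

```text
time: 19.8
tool_pos: [0.5734, 0.1503, 0.1846]
tcp_rot: [-1.734, -1.899, 0.719]
wrist_force: [-0.9, 0.6, -0.5]
width: -0.0
```

```bash
python3 sp.py -.04 -.012
```

```text
[0.5734 0.1503 0.1846] [ 0.3069 -0.193   2.4288 -1.2047  0.177  -0.2356] [-0.9118  0.5793 -0.4557]
[[-0.0935  0.751  -0.6536]
 [ 0.9956  0.0656 -0.0671]
 [-0.0075 -0.657  -0.7538]]
edge lamp -0.03137266323651436 0.1091883044235607 0.18369642240892364
[[-0.002,0.014,-0.001,0,0.01,-0,0],[-0.005,0.009,-0.026,0,-0,-0,0]]
```

```bash
sed -i 's/press(.85/press(.80/' sp.py; python3 sp.py -.03 -.012|tail -1;python3 - <<'E'
from h import *
c=read_camera('top');cv2.imwrite('pics/j.png',cv2.resize(c['img'][100:200,240:360],(720,600)))
E
```

```text
[[-0.004,0.017,-0.011,0.05,0.01,-0,0],[-0.003,0.005,-0.017,0,-0,-0,0]]
```

View pics/j.png

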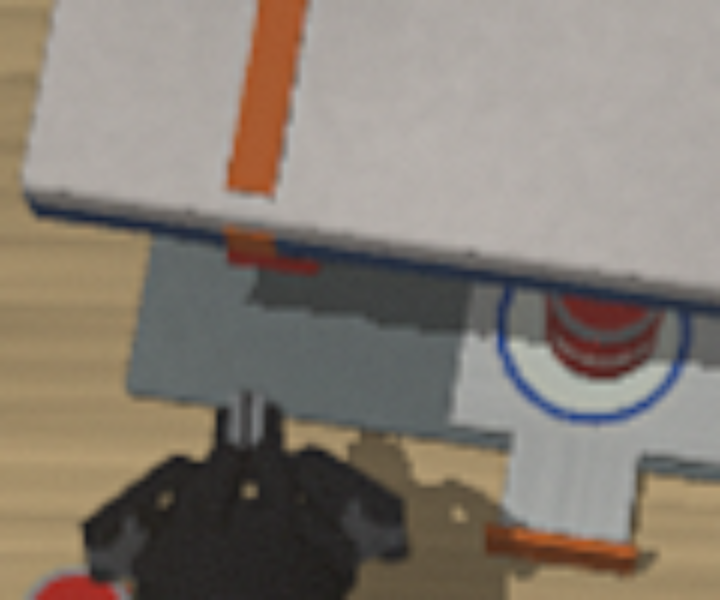

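The top view shows the closed fingertips at about (247, 400) and the red switch face at columns 230–320, row 262. I'll aim about 6 mm farther right (lamp y 104) and approach.

```bash
sed -i 's/y=.110):\n    c=/&/; s/def press(t,depth,y=.110)/def press(t,depth,y=.104)/' h.py; python3 sp.py -.03 -.012|tail -1
```

```text
[[-0.01,0.016,-0.01,0.05,0.01,-0,0],[-0.003,0.005,-0.018,0,-0,-0,0]]
```

>>> {"api": "jog_arm", "payload": {"increments": [[-0.01,0.012,-0.01,0.05,0.01,0,0],[-0.003,0.004,-0.014,0,0,0,0],[0,0,0,0,0,0,0]]}}

```text
time: 20.23
tool_pos: [0.5958, 0.1417, 0.1911]
tcp_rot: [-1.72, -1.862, 0.744]
wrist_force: [0.5, -0.1, -0.3]
width: -0.002
```

```bash
python3 sp.py -.01 0 .008
```

```text
[0.5958 0.1417 0.1911] [ 0.2695 -0.159   2.3665 -0.8428  0.1895 -0.6122] [ 0.4631 -0.0687 -0.2688]
[[-0.0814  0.7268 -0.682 ]
 [ 0.9967  0.0549 -0.0605]
 [-0.0065 -0.6847 -0.7288]]
edge lamp -0.008091533484484773 0.10339031435280699 0.1895991753787107
[[-0.001,0.005,-0.005,0.01,-0,-0.01,0],[-0.002,0.005,-0.005,0.01,-0,-0,0],[-0.001,0.001,-0.005,-0,-0,-0,0],[-0.001,0.001,-0.005,-0,-0,-0,0],[-0.001,0.002,-0.007,-0,-0,-0,0]]
```

>>> {"api": "jog_arm", "payload": {"increments": [[-0.001,0.005,-0.005,0,0,0,0],[-0.002,0.004,-0.005,0,0,0,0],[-0.001,0.001,-0.004,0,0,0,0],[0,0,0,0,0,0,0]]}}

```text
time: 20.72
tool_pos: [0.6124, 0.1392, 0.193]
tcp_rot: [-1.72, -1.859, 0.747]
wrist_force: [-0.7, -0.6, -0.8]
width: 0.002
```

```bash
python3 sp.py 0 .008
```

```text
[0.6124 0.1392 0.193 ] [ 0.2526 -0.1286  2.3352 -0.7906  0.1829 -0.6756] [-0.7167 -0.5558 -0.845 ]
[[-0.0809  0.7248 -0.6842]
 [ 0.9967  0.0536 -0.0612]
 [-0.0077 -0.6869 -0.7267]]
edge lamp 0.008669214037726527 0.1030958761459809 0.19141936304508117
[[-0.001,0.002,-0.007,0.01,-0,-0.01,0],[-0.001,0.002,-0.008,0,-0,-0,0]]
```

Just short of contact. I'll press in small steps and watch the force.

>>> {"api": "jog_arm", "payload": {"increments": [[-0.001,0.001,-0.004,0,0,0,0],[0,0.001,-0.004,0,0,0,0],[0,0,0,0,0,0,0]]}}

```text
time: 21.1
tool_pos: [0.6196, 0.1387, 0.1976]
tcp_rot: [-1.72, -1.859, 0.747]
wrist_force: [-0.6, -0.8, -0.5]
width: -0.0
```

```bash
python3 sp.py .003 .008
```

```text
[0.6196 0.1387 0.1976] [ 0.2469 -0.1212  2.3187 -0.7415  0.1866 -0.729 ] [-0.5572 -0.7775 -0.4509]
[[-0.0808  0.7246 -0.6844]
 [ 0.9967  0.0534 -0.0611]
 [-0.0078 -0.6871 -0.7265]]
edge lamp 0.01588498702639353 0.10351438166318153 0.19597652388071884
[[-0,0.001,-0.002,0.01,-0,-0.01,0],[-0.001,0.001,-0.005,0,-0,-0,0]]
```

>>> {"api": "jog_arm", "payload": {"increments": [[0,0.001,-0.003,0,0,0,0],[0,0.001,-0.002,0,0,0,0]]}}

```text
time: 21.35
tool_pos: [0.6231, 0.1384, 0.1979]
tcp_rot: [-1.719, -1.855, 0.751]
wrist_force: [-4.9, -0.1, 0.6]
width: 0.006
```

>>> {"api": "jog_arm", "payload": {"increments": [[0,0.001,-0.003,0,0,0,0],[0,0.001,-0.003,0,0,0,0]]}}

```text
time: 21.6
tool_pos: [0.6274, 0.1383, 0.199]
tcp_rot: [-1.718, -1.852, 0.755]
wrist_force: [-10.3, -0.7, 0.6]
width: -0.002
```

>>> {"api": "jog_arm", "payload": {"increments": [[0,0.001,-0.004,0,0,0,0],[0,0.001,-0.004,0,0,0,0]]}}

```text
time: 21.85
tool_pos: [0.6292, 0.1373, 0.1965]
tcp_rot: [-1.714, -1.84, 0.767]
wrist_force: [-14.0, -0.2, 0.4]
width: 0.002
```

```bash
python3 sp.py .003 .008 | sed -n '1p;5p'
python3 - <<'E'
from h import *
c=read_camera('top');cv2.imwrite('pics/k.png',cv2.resize(c['img'][100:200,240:360],(720,600)))
E
```

```text
[0.6292 0.1373 0.1965] [ 0.2413 -0.0975  2.2894 -0.6572  0.2071 -0.8164] [-14.0454  -0.1722   0.3949]
edge lamp 0.025528614852558994 0.1033085778565418 0.19455928237624126
```

View pics/k.png

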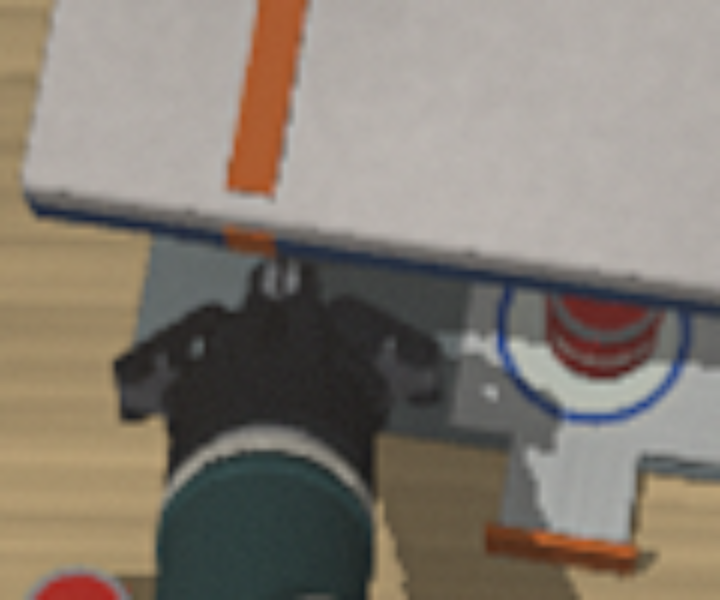

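>>> {"api": "jog_arm", "payload": {"increments": [[0,-0.001,-0.005,0,0,0,0],[0,-0.001,-0.006,0,0,0,0]]}}

```text
time: 22.15
tool_pos: [0.6292, 0.1371, 0.1967]
tcp_rot: [-1.706, -1.828, 0.781]
wrist_force: [-11.9, 4.2, -5.0]
width: 0.002
```

```bash
python3 sp.py .003 .008 | sed -n '1p;5p'
```

```text
[0.6292 0.1371 0.1967] [ 0.2412 -0.0954  2.2788 -0.5926  0.2277 -0.8814] [-11.913    4.2159  -4.9827]
edge lamp 0.02554012662617386 0.10306711521267048 0.19451791095057464
```

It isn't moving under about 13 N along the press axis, so the switch is at its end. I'll retreat down and back, then check.

>>> {"api": "jog_arm", "payload": {"increments": [[0,-0.004,0.012,0,0,0,0],[0,-0.015,0.012,0,0,0,0],[0,-0.03,0.01,0,0,0,0],[0,-0.04,0,0,0,0,0],[0,-0.03,0,0,0,0,0],[0,0,0,0,0,0,0]]}}

```text
time: 22.9
tool_pos: [0.524, 0.1322, 0.2652]
tcp_rot: [-1.707, -1.84, 0.771]
wrist_force: [-0.2, 0.0, -1.1]
width: -0.003
```

Run:
```python
from h import *
s=readout.read_state();print(s['tool_pos'],s['q'],s['wrist_force'],s['time'])
c=read_camera('top');cv2.imwrite('pics/l.png',cv2.resize(np.hstack([c['img'][100:200,240:360],cv2.imread('pics/f_top.png')[100:200,240:360]]),(800,333)))
```

```text
[0.524  0.1322 0.2652] [ 0.3023 -0.4305  2.3912 -0.3977  0.4372 -1.0563] [-0.2207  0.0169 -1.1004] 22.9
```

View pics/l.png

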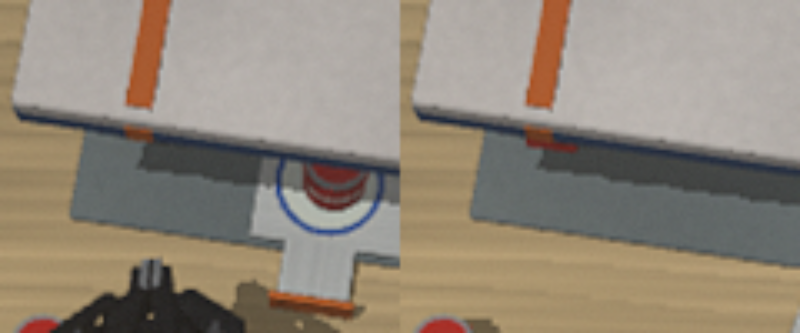

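In the after view (left) the red switch no longer shows under the lip, where it did before (right). The tin stands in the ring and the tray lies along the hood. The gripper is clear of everything, so I'll hand in.

```bash
python3 -c "
from workcell import bot
print(bot.finish_job())"
```

```text
the job is handed in; nothing more can be done
None
```

The job is done and handed in at about 23 s of the 72 s allowed; the hand-in reports no verdict.

**What I did**
- **Tin:** I took the red tin with the largest y of the four look-alikes, at about (0.43, 0.32), and released it upright on the mark. It was 3–5 mm off centre, measured against the blue ring in both cameras.
- **Tray:** I pushed it by the orange plate until it stopped against about 15 N. The plate then measured close to its expected place at the stop.
- **Switch:** I pressed it in with a leaned tool until it no longer moved under about 13 N.

**Last checks**
- **Final picture:** It shows the tray along the hood, the tin upright inside the ring, and the red face no longer visible under the lip.
- **End state:** The gripper was clear of everything and holding nothing. The wrist force read about 1 N, which is at the level of the sensor's noise.
- **Not measured:** I had no direct reading of the tray angle or the switch travel. Both come from force, position and pictures.

**Points that went less than smoothly**
- **Camera disagreement:** The two cameras differed by 3–5 mm in x, so I used their average.
- **Tool drift:** The tool rose about 16 mm during the first stretch of the push. I corrected it without losing the plate.
- **Joint limits:** Joint 6 read 2.5514 rad against its 2.55 limit while I was leaning the tool, and joint 4 came within 0.004 rad of its limit. I re-oriented the gripper to get clear of both. The joint 6 reading is the one check that was slightly past its bound.

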